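# Prop the table mirror up on its cork mat

### The job

The table mirror leans glass-in against the grey storage box. While it still leans there, gently push its wire prop leg out until it meets its stop, without dragging the mirror along. Then lift the mirror by its top edge and set it down gently in the middle of the cork mat, square to the mat, standing on its bottom edge and its prop leg with the glass facing away from the robot; leave everything else where it is.

Things in the scene. Friction and masses are not known exactly. Their poses are not given: they have to be found in the camera images.
- mirror: Loose table mirror, origin at the middle of its underside. Wooden frame 170 mm wide (y), 18 mm thick (x), 200 mm high (z), 0.55 to 0.95 kg. Its z runs up the frame, -x out of the glass, +x out of the brown back. It starts leaning 0.25 rad from upright, top towards the box, back outwards; on rubber feet: a push of 2 to 5 N slides or tips it.
- mirror_mid (a point): Centre of the mirror, half-way up and mid-thickness, axes as the mirror's. Propped up with the leg at its stop, the mirror leans back (top towards its +x) about 0.36 rad from upright (0.33 to 0.39); its weight then keeps the leg against the stop.
- mirror_top (a point): Middle of the mirror's top edge, 200 mm above the underside along its z, axes as the mirror's. The top 40 mm of the frame are bare on both sides: a grasp here is 18 mm wide.
- prop_leg: Prop leg on the mirror's back, origin on its hinge axis, axes as the mirror's when folded flat. It swings about y: its foot goes out, away from the back. A steel wire bail like a U: two 6 mm side wires, 110 mm clear between them, joined at the lower end by a foot bar. The hinge rubs (about 1 N at the bar moves it) and stays where it is left. It starts open by 0.27 to 0.40 rad; its hard stop, somewhere between 0.6 and 0.85 rad, has to be felt.
- leg_hinge (a point): Middle of the prop leg's hinge axis, fixed to the mirror's back: 150 mm above the underside, 15 mm from mid-thickness (6 mm off the back). The axis runs along the mirror's y. Axes as the mirror's.
- leg_foot (a point): Middle of the foot bar: a black rubber sleeve 10 mm thick, 104 mm long, along the mirror's y, 142 mm from the hinge axis. Its z points to the hinge. At the start 38 mm or more are clear between the bar and the back: room for the fingertips of a shut gripper, put in from outside and above through the U.
- mat: Cork mat fixed on the shelf, 180 mm (its x) by 230 mm (its y), 3 mm thick; origin at the middle of its underside. Its +x points away from the robot, within 0.3 rad of straight ahead: the side the glass has to face. Propped up, the foot bar stands 114 mm behind the middle of the mirror's underside.
- storage_box: Grey plastic storage box with a lid and blue clips, 180 mm (its x) by 270 mm (its y), 110 mm high, fixed; origin at the middle of its underside. The mirror leans on the top edge of its +x side, with the glass towards it.
- bowl: Bystander, to be left alone: white ceramic bowl, 124 mm across, 55 mm high; origin at its underside.
- brush: Bystander, to be left alone: grey stain brush lying flat, 200 mm long; origin at its underside.
- scoops: Bystander, to be left alone: stack of three nested plastic scoops, about 170 mm long with their handles, 70 mm high; origin at its underside.
- door_stop: Bystander, to be left alone: chrome door stop, 48 mm across, 52 mm high; origin at its underside.
- varnish: Bystander, to be left alone: tin of varnish with a yellow band, 86 mm across, 105 mm high; origin at its underside.
- sanding_block: Bystander, to be left alone: cork sanding block, 100 x 60 x 28 mm; origin at its underside.

How it is judged:
By the outcome, as a careful person would: the job done as asked, in the order asked, and still so for the second after the job is handed in, with the robot touching nothing.
It also fails if it takes over 69 s, if anything falls off the work surface, if the arm or the gripper's body presses on something with over 40 N, if the wrist force passes 120 N, or if a joint passes its speed limit or range.

### The arm

A 6-joint arm with a two-finger parallel gripper is mounted at the origin on the work surface. World frame = base frame: x ahead of the robot, y to its left, z up, the work surface at z = 0. Lengths are in m, angles in rad, forces in N, time in s.
With the tool pointing down it reaches from about 0.375 to 0.9 m from the base axis. Payload 3.1 kg.
Tool frame: the origin (TCP) lies on the centre line of the jaws, within the pads' length; the fingertips stand 8 mm ahead of it and the grasp point (between the pads) lies 11 mm behind it; z points along the fingers, y is the line along which they close (so a half turn about z gives the same grasp; the last joint's range is limited). The gripper opens to 87 mm and grips with 3 to 60 N. Pads are 19 mm wide; open, the fingers measure 117 mm over their backs; the gripper's body (75 mm by 190 mm) begins 51 mm behind the grasp point.
Start: joints at [1.028, 0.527, 1.433, -0, 1.181, -0.178], TCP at [0.223, 0.584, 0.231] pointing down, gripper open.
Joint ranges: [-3.08, 3.08], [-0.75, 2.2], [0.22, 2.44], [-1.43, 4.57], [0, 2.65], [-2.85, 2.85]. Speed limits (rad/s): [2.79, 2.79, 3.14, 3.14, 3.14, 3.14].

### API

Orientations are given as a unit quaternion [x, y, z, w].
In Python, from rig import robot gives the robot as it stands. The module is installed in compiled form; this text tells all that it offers.
- The arm moves only by the tool send_rows, never from a script. Its argument "increments" is one flat list of numbers, 7 for each row, row after row: the turn, a rotation vector about the world's x, y, z in rad, then the shift along the world's x, y, z in cm, then the opening, from 0 (shut) to 1 (fully open). A call has 1 to 20 rows; each row shifts and turns the commanded pose from where the row before left it; what a row does not reach is not made up. A row lasts 1/12 s, in which the tool goes at most 41.7 mm and 7.16 degrees, less where a joint would pass 70% of its speed; a pose out of reach is approached as far as the arm can. A call is refused whole if a number of a shift passes 4.17 or a number of a turn 0.125, either way. A call with a gripper value outside its range is refused whole. The fingers move at their own pace and stop on an object; "newtons" is the grip in N (left out, the last holds). Time passes only in rows, so rows that do not move let the fingers close. It gives the time, the measured TCP pose, the force, the opening and the grip force at its end, in the units of the state.
- robot.get_obs(): the state, without advancing time (a new reading comes with each control period).
- robot.camera(name): name is "scene" or "top" or "wrist"; returns a dict with "image" (384x512x3 uint8, red, green, blue), "range_z" (384x512 float32, m along the optical axis (not along the pixel's ray), 0 where there is no reading), "fx", "fy", "cx", "cy" (pixels), "R" (3x3) and "t" (3): a world point X has camera coordinates R X + t. Camera axes: x right, y down, z forward; pixel columns grow to the right and rows downward; lengths in m; the calibration is good to about 2 mm. A picture is of the moment at which its call begins.
- robot.hand_in(): hands the job in; it is judged then, once.
The state is a dict: "time": time; "q": joint angles; "joint_velocities": joint speeds; "joint_torque": joint torques, N m; "position": TCP position; "tool_rot": TCP orientation; "ft_force": force on the tool from outside, world axes, zero at the start; "moment": the same for the moment, N m; "grip_width": finger opening in m; "grip_force": force on a finger pad.
Only numpy, scipy, OpenCV 4.12 (cv2) and the standard library are available. Lean on these libraries where they do the work, as an engineer would, in place of code of your own. Each camera call takes 0.05 s, during which the arm holds its last target. There are 200 camera calls.

## Working session

There is one attempt and no reset: what is moved stays moved. The work goes in short steps, Python scripts to look and compute and a tool call to move; the robot and the scene stay as the last step left them, time stands still between calls to the robot, and variables do not carry over. Pictures are saved under pics/ and viewed, at most 10 in all, crops included, and the job is handed in when it is done.

Besides the shell and the picture viewer there is one more tool, called after "Emit:" in YAML: its name, and indented under it one key for each argument. send_rows: Moves the arm, as the interface text tells. Its arguments: {"type":"object","properties":{"increments":{"type":"array"},"newtons":{"type":"number"}},"required":["increments"]}

```bash
mkdir -p pics; cat > h.py <<'E'
import numpy as np, cv2
from rig import robot
def cam(n):
    c=robot.camera(n); K=(c["fx"],c["fy"],c["cx"],c["cy"]); return c
def pts(c):
    h,w=c["range_z"].shape; v,u=np.mgrid[:h,:w]; z=c["range_z"]
    P=np.stack([(u-c["cx"])/c["fx"]*z,(v-c["cy"])/c["fy"]*z,z],-1)
    return (P-c["t"])@np.asarray(c["R"])
def save(c,n): cv2.imwrite("pics/"+n,cv2.cvtColor(c["image"],cv2.COLOR_RGB2BGR))
E
python3 - <<'E'
from h import *
for n in ["scene","top"]:
    c=cam(n); save(c,n+"0.png"); np.savez(n+"0.npz",P=pts(c),I=c["image"],z=c["range_z"]); print(n,c["fx"],-np.asarray(c["R"]).T@c["t"],np.asarray(c["R"]).round(2).tolist())
o=robot.get_obs(); print(o)
E
```

```text
scene 385.46754235107403 [ 1.4531167  -0.06340076  0.93690674] [[-0.06, 1.0, 0.01], [0.65, 0.04, -0.76], [-0.76, -0.04, -0.65]]
top 490.73185661404756 [ 0.21913292 -0.11002898  1.73689527] [[0.05, -1.0, -0.0], [-0.98, -0.05, -0.21], [0.21, 0.01, -0.98]]
{'time': 0.1, 'q': array([ 1.02751286e+00,  5.28396179e-01,  1.43374414e+00, -2.81796654e-06,
        1.18138210e+00, -1.78494510e-01]), 'joint_velocities': array([-0.00062379, -0.00428196, -0.00029616, -0.00171407, -0.00162982,
       -0.00089724]), 'joint_torque': array([ 9.57651264e-05, -4.40984881e+01, -1.77149159e+01,  6.34481013e-02,
        5.32611029e-02, -6.21454410e-05]), 'position': array([0.22261249, 0.58334339, 0.2296649 ]), 'tool_rot': array([ 1.81384237e-01,  9.83411830e-01, -9.03185809e-04, -3.39486007e-04]), 'ft_force': array([ 0.85099411, -0.36356315, -0.24829609]), 'moment': array([-0.00586835, -0.00195085,  0.05627788]), 'grip_force': 0.0, 'grip_width': 0.08701019350330468}
```

View pics/scene0.png

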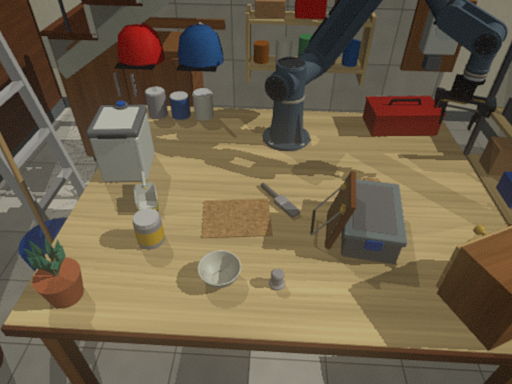

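View pics/top0.png

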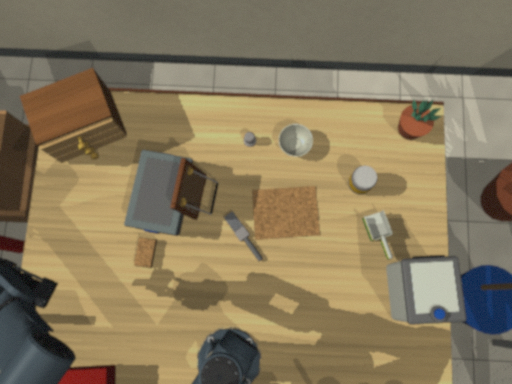

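The scene view shows the mirror leaning on the box at about (345,210), with its leg to the left at (320,215) and the mat at (236,218). In the top view the mirror is at (190,188), the foot bar at about (212,195), the mat at (286,212) and the brush at (243,235).

```bash
python3 - <<'E'
from h import *
d=np.load("top0.npz");P=d["P"];I=d["I"];hsv=cv2.cvtColor(I,cv2.COLOR_RGB2HSV)
def rect(mask,name):
    xy=P[mask][:,:2].astype(np.float32); r=cv2.minAreaRect(xy); print(name,mask.sum(),r, np.median(P[mask][:,2]))
# mat
print("mat hsv",hsv[212,286],hsv[230,300],"wood",hsv[212,350],hsv[250,300])
print("z range table",P[250,300],P[212,286],P[300,300])
win=np.zeros(I.shape[:2],bool);win[175:250,240:330]=1
m=win&(hsv[...,2]<np.int32(hsv[212,350][2])-25)
m=cv2.morphologyEx(m.astype(np.uint8),cv2.MORPH_OPEN,np.ones((7,7)))
n,l,s,_=cv2.connectedComponentsWithStats(m);k=1+s[1:,4].argmax();m=l==k
rect(m,"mat")
# box lid
win=np.zeros_like(win);win[140:245,115:185]=1
rect(win&(abs(P[...,2]-.11)<.006),"box")
# mirror from both
for n,w in (("top",(150,225,165,222)),("scene",(165,260,300,362))):
    d=np.load(n+"0.npz");Q=d["P"][w[0]:w[1],w[2]:w[3]].reshape(-1,3);h=cv2.cvtColor(d["I"],cv2.COLOR_RGB2HSV)[w[0]:w[1],w[2]:w[3]].reshape(-1,3)
    k=(Q[:,2]>.125)&(Q[:,2]<.23)&(d["z"][w[0]:w[1],w[2]:w[3]].ravel()>0)
    q=Q[k];print(n,len(q),q.min(0),q.max(0))
    k=(Q[:,2]>.18)&(Q[:,2]<.23);rect2=cv2.minAreaRect(Q[k][:,:2].astype(np.float32));print("top edge",k.sum(),rect2,Q[k].mean(0),Q[k][:,2].max())
for n,w in (("top",(140,240,120,270)),("scene",(160,265,290,410))):
    c=np.load(n+"0.npz")["I"][w[0]:w[1],w[2]:w[3]];cv2.imwrite("pics/c_%s.png"%n,cv2.cvtColor(cv2.resize(c,None,fx=5,fy=5,interpolation=cv2.INTER_CUBIC),cv2.COLOR_RGB2BGR))
E
```

```text
mat hsv [ 16 129 144] [ 16 130 155] wood [ 23 100 197] [ 20 107 178]
z range table [ 0.38026073 -0.23046389 -0.0027595 ] [ 0.51305857 -0.17589526  0.00209574] [ 2.07872808e-01 -2.35573514e-01  8.60284836e-05]
mat 4453 ((0.43704748153686523, -0.1556817889213562), (0.4302126467227936, 0.2822064757347107), 3.1204676628112793) 0.0024441492505858815
box 2992 ((0.5461191534996033, 0.2610403597354889), (0.18738099932670593, 0.26916757225990295), 82.32588958740234) 0.11015908634483361
top 771 [0.47415378 0.12756886 0.12515043] [0.64362903 0.20261513 0.20623947]
top edge 362 ((0.5599855184555054, 0.18204696476459503), (0.02269069477915764, 0.16944944858551025), 82.06189727783203) [0.55909449 0.18125771 0.19321025] 0.20623946782572025
scene 683 [0.47871826 0.13697637 0.12525928] [0.6511605  0.2031156  0.20019746]
top edge 301 ((0.5656107664108276, 0.18456436693668365), (0.02177087403833866, 0.17247626185417175), 81.88630676269531) [0.57703529 0.18250069 0.19326972] 0.20019745664258987
```

View pics/c_scene.png

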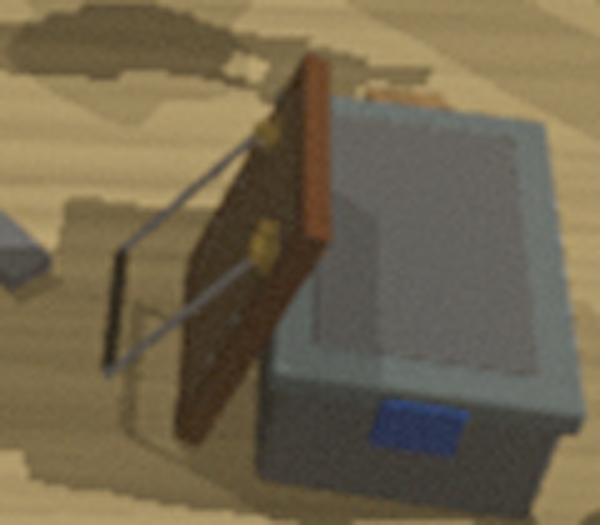

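The crop shows the foot bar running from about (313.6,211) to (311.6,234.4) in full scene pixels. Next I redo the mat mask and locate the foot bar.

```bash
python3 - <<'E'
from h import *
for n,w in (("top",(170,255,235,340)),("scene",(185,250,190,285))):
    c=cam(n);d=np.load(n+"0.npz");I=d["I"].astype(float);P=d["P"]
    # chroma ratio, shadow-insensitive: local blue/red
    r=cv2.GaussianBlur(I,(0,0),1.2);f=(r[...,1]/r[...,0])[w[0]:w[1],w[2]:w[3]]
    f8=np.uint8(np.clip((f-f.min())/(f.max()-f.min())*255,0,255))
    t,m=cv2.threshold(f8,0,255,cv2.THRESH_BINARY_INV+cv2.THRESH_OTSU)
    m=cv2.morphologyEx(m,cv2.MORPH_OPEN,np.ones((5,5)));m=cv2.morphologyEx(m,cv2.MORPH_CLOSE,np.ones((7,7)))
    k,l,s,_=cv2.connectedComponentsWithStats(m);j=1+s[1:,4].argmax();v,u=np.nonzero(l==j);v+=w[0];u+=w[2]
    R=np.asarray(c["R"]);t=np.asarray(c["t"]);C=-R.T@t
    def ray(u,v): return np.stack([(u-c["cx"])/c["fx"],(v-c["cy"])/c["fy"],np.ones_like(u)],-1)@R
    D=ray(u*1.,v*1.);X=C+D*((.003-C[2])/D[:,2])[:,None]
    print(n,"mat",cv2.minAreaRect(X[:,:2].astype(np.float32)),X.mean(0))
    cv2.imwrite("pics/m_%s.png"%n,(l==j)*np.uint8(255))
    # foot: ray onto mirror mid-plane
    if n=="scene":
        y=np.radians(-98);ex=np.array([np.cos(y),np.sin(y),0]);ey=np.array([-ex[1],ex[0],0])
        T=np.array([.563,.1855,.196])
        O=T+ex*.2*.247;O[2]=0.0022;print("O",O)
        for off,p in ((52,(311.6,234.4)),(-52,(313.6,211)),(0,(312.6,222.4))):
            dd=ray(np.array([p[0]]),np.array([p[1]]))[0]
            X=C+dd*(((O+ey*off/1000-C)@ey)/(dd@ey)); e=X-O; print("foot",off,X,"s,z",e@ex,X[2])
            h=np.array([-.0226,.151]);q=np.array([e@ex,X[2]])-h;print("r",np.hypot(*q),"a",np.arctan2(q[0],-q[1]))
E
```

```text
top mat ((0.5131433606147766, -0.17229290306568146), (0.17987246811389923, 0.230858713388443), 6.372573375701904) [ 0.51269444 -0.17278691  0.003     ]
scene mat ((0.5185044407844543, -0.1705256998538971), (0.18031775951385498, 0.2323763072490692), 6.912106037139893) [ 0.52347033 -0.1706833   0.003     ]
O [0.55612485 0.13658076 0.0022    ]
foot 52 [0.60061443 0.07950513 0.02197443] s,z 0.05032841764907321 0.02197442512955583
r 0.1482098278504035 a 0.514456710010138
foot -52 [0.49726024 0.09137273 0.02749309] s,z 0.05296043271666563 0.027493091872363373
r 0.1447872071267977 a 0.5490443783090527
foot 0 [0.54892703 0.08536562 0.02452881] s,z 0.05171845506455296 0.024528807682659748
r 0.1466908151499324 a 0.531275363638888
```

```bash
cat >> h.py <<'E'
from scipy.spatial.transform import Rotation as Ro
O=np.array([.5561,.1366,0.]);yw=np.radians(-98);ex=np.array([np.cos(yw),np.sin(yw),0]);ey=np.array([-ex[1],ex[0],0]);ez=np.array([0,0,1.])
def rot(z,y):
    z=z/np.linalg.norm(z);y=y-z*(y@z);y/=np.linalg.norm(y);return Ro.from_matrix(np.stack([np.cross(y,z),y,z],1))
def go(p,R,frm=None):
    if frm is None: o=robot.get_obs();frm=(o["position"],Ro.from_quat(o["tool_rot"]))
    d=(np.asarray(p)-frm[0])*100;rv=(R*frm[1].inv()).as_rotvec()
    print("shift cm",d.round(2),"turn",rv.round(4),"rows>=",np.linalg.norm(d)/4.17,np.linalg.norm(rv)/.125);return np.asarray(p),R
E
python3 - <<'E'
from h import *
R=rot(-.56*ex-.828*ez,ey)
a=go([.40,.30,.34],rot(-ez,np.array([.9,.44,0])))
a=go([.544,.05,.20],R,a)
a=go(O+.087*ex+.123*ez,R,a)
a=go(O+.0308*ex+.0401*ez,R,a)
E
```

```text
shift cm [ 17.73 -28.35  11.01] turn [ 0.0008 -0.0011 -0.7513] rows>= 8.441968093940712 6.0105245536072
shift cm [ 14.4 -25.  -14. ] turn [ 0.5958  0.0947 -0.5765] rows>= 7.690180488753176 6.675745074781412
shift cm [-0.    0.04 -7.7 ] turn [0. 0. 0.] rows>= 1.8465538609943595 0.0
shift cm [ 0.78  5.57 -8.29] turn [0. 0. 0.] rows>= 2.4017777270464853 0.0
```

Emit:
send_rows:
  increments: [0, 0, -0.05, 0.8, -1.2, 2.0, 0, 0, 0, -0.05, 1.2, -2.0, 2.0, 0, 0, 0, -0.05, 1.3, -2.1, 2.0, 0, 0, 0, -0.05, 1.3, -2.1, 2.0, 0, 0, 0, -0.05, 1.3, -2.1, 1.0, 0, 0, 0, -0.05, 1.3, -2.1, 1.0, 0, 0, 0, -0.05, 1.3, -2.1, 1.0, 0, 0, 0, -0.05, 1.3, -2.1, 0, 0, 0, 0, -0.05, 1.3, -2.1, 0, 0, 0, 0, -0.05, 1.3, -2.1, 0, 0, 0, 0, -0.05, 1.3, -2.1, 0, 0, 0, 0, -0.05, 1.3, -2.1, 0, 0, 0, 0, -0.05, 1.3, -2.1, 0, 0, 0, 0, -0.05, 1.3, -2.1, 0, 0, 0, 0, -0.05, 0, 0, 0, 0]

```text
time: 1.45
position: [0.401, 0.2968, 0.3404]
tool_rot: [0.532, 0.847, -0.001, 0.001]
ft_force: [-1.4, 0.0, -0.5]
grip_width: 0.0016
grip_force: 0.0
```

Emit:
send_rows:
  increments: [0.04, 0.006, -0.038, 0.96, -1.6, 0, 0, 0.04, 0.006, -0.038, 0.96, -1.7, 0, 0, 0.04, 0.006, -0.038, 0.96, -1.7, 0, 0, 0.04, 0.006, -0.038, 0.96, -1.7, 0, 0, 0.04, 0.006, -0.038, 0.96, -1.7, -1, 0, 0.04, 0.006, -0.038, 0.96, -1.7, -1, 0, 0.04, 0.006, -0.038, 0.96, -1.7, -1, 0, 0.04, 0.006, -0.038, 0.96, -1.7, -1, 0, 0.04, 0.006, -0.038, 0.96, -1.7, -2, 0, 0.04, 0.006, -0.038, 0.96, -1.7, -2, 0, 0.04, 0.006, -0.038, 0.96, -1.7, -2, 0, 0.04, 0.006, -0.038, 0.96, -1.7, -2, 0, 0.04, 0.006, -0.038, 0.96, -1.7, -2, 0, 0.04, 0.006, -0.038, 0.96, -1.7, 0, 0, 0.04, 0.006, -0.038, 0.96, -1.7, 0, 0, 0, 0, 0, 0, 0, 0, 0, 0, 0, 0, 0, 0, 0, 0]

```text
time: 2.87
position: [0.5433, 0.0446, 0.1999]
tool_rot: [0.719, 0.629, 0.224, -0.191]
ft_force: [-0.5, 0.0, 0.2]
grip_width: 0.0005
grip_force: 0.0
```

```bash
python3 - <<'E'
from h import *
R=rot(-.56*ex-.828*ez,ey)
o=robot.get_obs();print(o["time"],o["q"].round(2),o["ft_force"].round(2),o["position"],o["grip_width"])
a=go(O+.087*ex+.123*ez,R)
a=go(O+.0308*ex+.0401*ez,R,a)
c=cam("wrist");save(c,"w1.png");np.savez("w1.npz",P=pts(c),I=c["image"])
E
```

```text
2.8667 [-0.44  0.52  1.74  0.63  1.16 -0.65] [-0.54  0.03  0.2 ] [0.54326617 0.04456837 0.19994587] 0.0005197865891220914
shift cm [ 0.07  0.59 -7.69] turn [-0.0026  0.007  -0.0036] rows>= 1.8506833190114187 0.06604817115579488
shift cm [ 0.78  5.57 -8.29] turn [0. 0. 0.] rows>= 2.4017777270464853 0.0
```

View pics/w1.png

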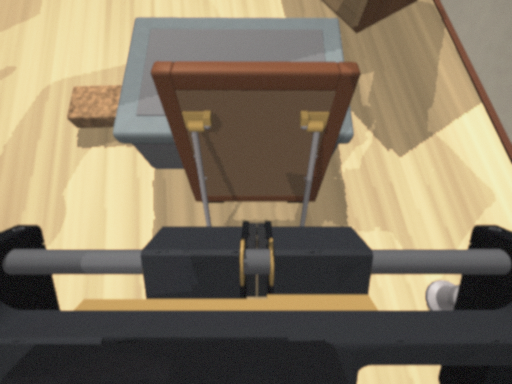

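The wrist view shows the mirror back squarely: the top edge at row 65 from columns 155 to 355, the brass hinges at (197,120) and (314,120), and the wires running down to about (208,225) and (305,225). The shut fingers are centred at column 257, between the wires.

```bash
python3 - <<'E'
from h import *
P=np.load("w1.npz")["P"]
Q=P[90:190,215:300].reshape(-1,3);Q=Q[np.isfinite(Q).all(1)]
c=np.median(Q,0)
for _ in range(3):
    n=np.linalg.svd(Q-Q.mean(0),full_matrices=False)[2][2];e=(Q-Q.mean(0))@n;Q=Q[abs(e)<.003]
n*=-np.sign(n[1]);print("normal",n,"yaw",np.degrees(np.arctan2(n[1],n[0])),"lean",np.arcsin(n[2]),len(Q),"centre",Q.mean(0))
# top edge band & extents
E=P[60:80,145:365].reshape(-1,3);E=E[(E[:,2]>.15)&(E[:,2]<.22)]
print("top ext along ey",((E-O)@ey).min(),((E-O)@ey).max(),"zmax",np.percentile(E[:,2],98))
m=Q.mean(0)-n*.009; zz=np.array([0,0,1])-n*n[2];zz/=np.linalg.norm(zz);print("origin est",m-zz*(m[2]-.0022)/zz[2],O)
for v in (200,215): print(v,[ (u,P[v,u].round(3).tolist()) for u in (203,205,207,209,304,306,308)])
E
```

```text
normal [-0.12961385 -0.96133297  0.24297978] yaw -97.67872520262381 lean 0.24543650994783003 5189 centre [0.56071354 0.1571716  0.11651747]
top ext along ey -0.08474294082144804 0.08414932456439526 zmax 0.19812728669118557
origin est [0.5581271  0.13798825 0.0022    ] [0.5561 0.1366 0.    ]
200 [(203, [0.494, 0.118, 0.078]), (205, [0.496, 0.117, 0.079]), (207, [0.498, 0.118, 0.076]), (209, [0.492, 0.138, 0.014]), (304, [0.608, 0.102, 0.077]), (306, [0.61, 0.102, 0.078]), (308, [0.613, 0.102, 0.076])]
215 [(203, [0.48, 0.122, 0.001]), (205, [0.492, 0.106, 0.057]), (207, [0.494, 0.105, 0.058]), (209, [0.496, 0.105, 0.057]), (304, [0.608, 0.089, 0.058]), (306, [0.624, 0.102, 0.001]), (308, [0.627, 0.102, 0.0])]
```

Emit:
send_rows:
  increments: [-0.001, 0.002, -0.001, 0.04, 0.14, -1.92, 0, -0.001, 0.002, -0.001, 0.04, 0.14, -1.92, 0, -0.001, 0.002, -0.001, 0.04, 0.14, -1.92, 0, 0, 0.001, -0.001, 0.04, 0.14, -1.92, 0, 0, 0, 0, 0.12, 0.69, -1.02, 0, 0, 0, 0, 0.12, 0.69, -1.02, 0, 0, 0, 0, 0.12, 0.69, -1.02, 0, 0, 0, 0, 0.12, 0.69, -1.02, 0, 0, 0, 0, 0.12, 0.69, -1.02, 0, 0, 0, 0, 0.12, 0.69, -1.02, 0, 0, 0, 0, 0.12, 0.69, -1.02, 0, 0, 0, 0, 0.12, 0.69, -1.02, 0, 0, 0, 0, 0, 0, 0, 0, 0, 0, 0, 0, 0, 0, 0]

```text
time: 4.08
position: [0.5537, 0.1073, 0.0414]
tool_rot: [0.721, 0.628, 0.221, -0.193]
ft_force: [-0.4, -0.3, -0.1]
grip_width: 0.0004
grip_force: 0.0
```

```bash
python3 - <<'E'
from h import *
o=robot.get_obs();print(o["time"],o["q"].round(2),o["ft_force"].round(2),o["position"])
H=np.array([.558,.138,0])-.0226*np.array([np.cos(np.radians(-97.7)),np.sin(np.radians(-97.7)),0])+.151*ez
print("hinge",H)
y=np.radians(-97.7);e=np.array([np.cos(y),np.sin(y),0]);ax=np.array([-e[1],e[0],0])
# leg opening: foot moves outward(+e) & up = rotation about -? check
p=o["position"]; 
for da in np.arange(0,.66,.06):
    r=Ro.from_rotvec(-ax*da); q=H+r.apply(p-H); print(da.round(2),((q-p)*100).round(2),(-ax*da).round(4))
c=cam("scene");I=c["image"][150:270,280:410];cv2.imwrite("pics/s2.png",cv2.cvtColor(cv2.resize(I,None,fx=5,fy=5,interpolation=cv2.INTER_CUBIC),cv2.COLOR_RGB2BGR))
E
```

```text
4.0833 [-0.32  0.8   1.81  0.83  0.85 -0.84] [-0.42 -0.27 -0.06] [0.55367474 0.10729364 0.04142334]
hinge [0.56102809 0.16039622 0.151     ]
0.0 [0. 0. 0.] [-0.  0. -0.]
0.06 [-0.09 -0.64  0.34] [-0.0595  0.008  -0.    ]
0.12 [-0.17 -1.26  0.72] [-0.1189  0.0161 -0.    ]
0.18 [-0.25 -1.86  1.14] [-0.1784  0.0241 -0.    ]
0.24 [-0.33 -2.43  1.59] [-0.2378  0.0322 -0.    ]
0.3 [-0.4  -2.97  2.07] [-0.2973  0.0402 -0.    ]
0.36 [-0.47 -3.48  2.59] [-0.3568  0.0482 -0.    ]
0.42 [-0.54 -3.97  3.14] [-0.4162  0.0563 -0.    ]
0.48 [-0.6  -4.41  3.71] [-0.4757  0.0643 -0.    ]
0.54 [-0.65 -4.83  4.32] [-0.5351  0.0724 -0.    ]
0.6 [-0.7  -5.2   4.94] [-0.5946  0.0804 -0.    ]
0.66 [-0.75 -5.54  5.59] [-0.654   0.0884 -0.    ]
```

View pics/s2.png

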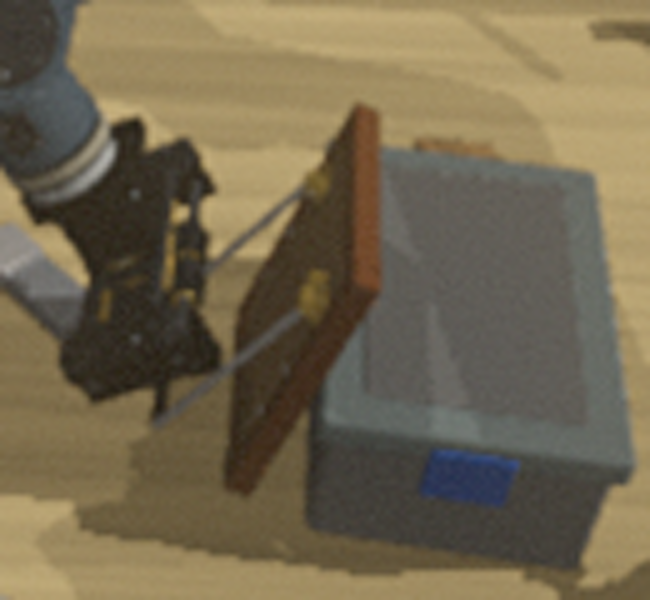

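The picture shows the fingers inside the U above the bar, clear of the wires, the mirror and the box. Now I close the gap to the bar.

Emit:
send_rows:
  increments: [0, 0, 0, -0.03, -0.2, -0.13, 0, 0, 0, 0, -0.03, -0.2, -0.13, 0, 0, 0, 0, -0.02, -0.15, -0.1, 0, 0, 0, 0, 0, 0, 0, 0, 0, 0, 0, 0, 0, 0, 0]

```text
time: 4.55
position: [0.5535, 0.1007, 0.0387]
tool_rot: [0.721, 0.628, 0.221, -0.192]
ft_force: [-0.1, -0.1, -0.4]
grip_width: 0.0004
grip_force: 0.0
```

Emit:
send_rows:
  increments: [-0.02, 0.003, 0, -0.03, -0.21, 0.12, 0, -0.02, 0.003, 0, -0.03, -0.21, 0.12, 0, -0.02, 0.003, 0, -0.03, -0.21, 0.12, 0, -0.02, 0.003, 0, -0.03, -0.21, 0.12, 0, -0.02, 0.003, 0, -0.03, -0.21, 0.13, 0, -0.02, 0.003, 0, -0.03, -0.21, 0.13, 0]

```text
time: 5.05
position: [0.5515, 0.0888, 0.0465]
tool_rot: [0.733, 0.639, 0.176, -0.153]
ft_force: [0.9, -0.1, -1.3]
grip_width: 0.0002
grip_force: 0.4
```

Emit:
send_rows:
  increments: [-0.02, 0.003, 0, -0.03, -0.2, 0.14, 0, -0.02, 0.003, 0, -0.02, -0.2, 0.14, 0, -0.02, 0.003, 0, -0.03, -0.2, 0.14, 0, -0.02, 0.003, 0, -0.03, -0.19, 0.15, 0]

```text
time: 5.38
position: [0.5504, 0.081, 0.0522]
tool_rot: [0.74, 0.644, 0.146, -0.128]
ft_force: [-0.4, 0.9, 0.9]
grip_width: 0.0003
grip_force: 0.5
```

```bash
cat > leg.py <<'E'
from h import *
import sys
o=robot.get_obs();print(o["time"],o["ft_force"].round(2),o["moment"].round(3),o["position"].round(4))
c=cam("wrist");P=pts(c)
np.savez("wl.npz",P=P,I=c["image"]);save(c,sys.argv[1]+".png")
E
python3 leg.py w2
```

```text
5.3833 [-0.36  0.85  0.89] [-0.136  0.019 -0.007] [0.5504 0.081  0.0522]
```

View pics/w2.png

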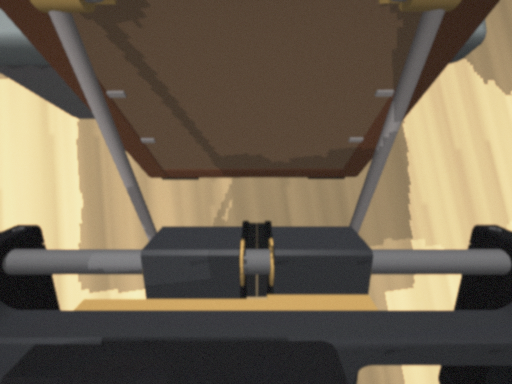

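The wrist view shows the fingers centred between the wires, which run from (60,20) to (150,230) and from (435,20) to (360,230); the mirror's bottom edge is level at row 178. The moment of -0.136 N m shows light contact.

Emit:
send_rows:
  increments: [-0.02, 0.003, 0, -0.02, -0.19, 0.15, 0, -0.02, 0.003, 0, -0.02, -0.18, 0.16, 0, -0.02, 0.003, 0, -0.02, -0.18, 0.16, 0]

```text
time: 5.68
position: [0.55, 0.0756, 0.0569]
tool_rot: [0.744, 0.648, 0.124, -0.109]
ft_force: [0.9, 1.0, 0.9]
grip_width: 0.0003
grip_force: 0.8
```

```bash
cat > leg.py <<'E'
from h import *
o=robot.get_obs();print(o["time"],o["ft_force"].round(2),o["moment"].round(3),o["position"].round(4))
c=cam("wrist");P=pts(c);np.savez("wl.npz",P=P,I=c["image"])
H=np.array([.5610,.1604,.151]);y=np.radians(-97.7);e=np.array([np.cos(y),np.sin(y),0]);g=np.array([-e[1],e[0],0])
Q=P[:225].reshape(-1,3)-H;t=Q@g;s=Q@e;z=Q[:,2];r=np.hypot(s,z)
k=(abs(abs(t)-.058)<.008)&(r>.03)&(r<.13)&(z<-.02)
a=np.arctan2(s,-z);a=a[k]-.003/r[k]
for sgn in (-1,1):
    b=a[(np.sign(t[k])==sgn)];b=b[b>.40];print("leg opening",np.median(b)-.247 if len(b) else None,len(b))
n=None
B=P[90:165,190:330].reshape(-1,3);B=B[abs((B-np.median(B,0))).max(1)<.08];n=np.linalg.svd(B-B.mean(0),full_matrices=False)[2][2];n*=-np.sign(n[1]);print("back yaw",np.degrees(np.arctan2(n[1],n[0])),"lean",np.arcsin(n[2]),"plane offset",(B.mean(0)-np.array([.558,.138,.0022]))@n)
E
python3 leg.py
```

```text
5.6833 [0.85 1.04 0.87] [ 0.008  0.065 -0.017] [0.55   0.0756 0.0569]
leg opening 0.528657509313805 2031
leg opening 0.5299073913623775 1992
back yaw -97.6929136732835 lean 0.2527077687342002 plane offset 0.0099958275776707
```

Emit:
send_rows:
  increments: [-0.015, 0.002, 0, -0.02, -0.13, 0.12, 0, -0.015, 0.002, 0, -0.02, -0.13, 0.12, 0, -0.015, 0.002, 0, -0.02, -0.13, 0.13, 0, -0.015, 0.002, 0, -0.02, -0.13, 0.13, 0]

```text
time: 6.07
position: [0.5493, 0.0699, 0.0616]
tool_rot: [0.748, 0.65, 0.101, -0.089]
ft_force: [1.4, 1.6, -0.3]
grip_width: 0.0003
grip_force: 0.7
```

Emit:
send_rows:
  increments: [-0.01, 0.0015, 0, -0.01, -0.08, 0.09, 0, -0.01, 0.0015, 0, -0.01, -0.08, 0.09, 0]

```text
time: 6.23
position: [0.549, 0.0683, 0.0633]
tool_rot: [0.748, 0.651, 0.093, -0.082]
ft_force: [1.3, 1.1, -0.6]
grip_width: 0.0002
grip_force: 0.7
```

```bash
python3 leg.py
```

```text
6.2333 [ 1.28  1.07 -0.59] [ 0.02  -0.103 -0.051] [0.549  0.0683 0.0633]
leg opening 0.60713781138171 1919
leg opening 0.6093269738063457 1862
back yaw -97.77201602533034 lean 0.2608206740085173 plane offset 0.010835003887314792
```

```bash
cat > drag.py <<'E'
from h import *
A=np.load("scene0.npz")["I"];B=cam("scene")["image"]
g=lambda I:cv2.cvtColor(I,cv2.COLOR_RGB2GRAY)
for name,(u0,u1,v0,v1) in dict(bottom=(320,337,238,254),mid=(330,350,215,235),top=(344,362,170,186),topr=(345,360,195,215)).items():
    T=g(A)[v0:v1,u0:u1];S=g(B)[v0-4:v1+4,u0-4:u1+4]
    T,S=[cv2.resize(x,None,fx=8,fy=8,interpolation=cv2.INTER_CUBIC) for x in (T,S)]
    r=cv2.matchTemplate(S,T,cv2.TM_CCOEFF_NORMED);_,m,_,l=cv2.minMaxLoc(r);print(name,round(m,3),(l[0]-32)/8,(l[1]-32)/8)
E
python3 drag.py
```

```text
bottom 0.94 -0.25 -0.25
mid 0.919 0.25 -1.375
top 0.939 0.0 0.0
topr 0.975 -0.375 -0.125
```

Emit:
send_rows:
  increments: [-0.01, 0.0015, 0, -0.01, -0.08, 0.09, 0, -0.01, 0.0015, 0, -0.01, -0.08, 0.09, 0, -0.01, 0.0015, 0, -0.01, -0.08, 0.09, 0]

```text
time: 6.58
position: [0.5485, 0.0658, 0.0658]
tool_rot: [0.75, 0.652, 0.082, -0.073]
ft_force: [-0.0, 0.5, -0.8]
grip_width: 0.0007
grip_force: 0.7
```

```bash
python3 leg.py; python3 drag.py
```

```text
6.5833 [-0.02  0.48 -0.85] [-0.014 -0.067 -0.019] [0.5485 0.0658 0.0658]
leg opening 0.6361668895135286 1861
leg opening 0.6384668675411884 1813
back yaw -97.78053047151298 lean 0.28432223901551046 plane offset 0.012338327386186322
bottom 0.939 -0.25 -0.25
mid 0.914 0.125 -0.875
top 0.934 -0.125 0.0
topr 0.976 -0.375 -0.25
```

Emit:
send_rows:
  increments: [-0.01, 0.0015, 0, -0.01, -0.08, 0.09, 0, -0.01, 0.0015, 0, -0.01, -0.08, 0.09, 0, -0.01, 0.0015, 0, -0.01, -0.07, 0.09, 0]

```text
time: 6.93
position: [0.5481, 0.0636, 0.0686]
tool_rot: [0.751, 0.653, 0.07, -0.063]
ft_force: [1.1, 1.4, -0.3]
grip_width: 0.0002
grip_force: 0.7
```

```bash
sed -i 's/B=P\[90:165,190:330\]/B=P[60:130,190:330]/' leg.py; python3 leg.py; python3 drag.py
```

```text
6.9333 [ 1.11  1.42 -0.26] [ 0.067 -0.017  0.006] [0.5481 0.0636 0.0686]
leg opening 0.6623566175522203 1804
leg opening 0.6645444728848348 1766
back yaw -97.71069432773218 lean 0.24426654791207872 plane offset 0.009718599516541764
bottom 0.937 -0.25 -0.25
mid 0.918 0.0 -0.125
top 0.937 0.0 0.0
topr 0.973 -0.25 0.0
```

Emit:
send_rows:
  increments: [-0.01, 0.0015, 0, -0.01, -0.07, 0.09, 0, -0.01, 0.0015, 0, -0.01, -0.07, 0.09, 0, -0.01, 0.0015, 0, -0.01, -0.07, 0.09, 0]

```text
time: 7.28
position: [0.5478, 0.0616, 0.0713]
tool_rot: [0.752, 0.654, 0.059, -0.053]
ft_force: [0.1, 1.1, 0.1]
grip_width: 0.0005
grip_force: 0.7
```

```bash
python3 leg.py; python3 drag.py
```

```text
7.2833 [0.08 1.05 0.11] [ 0.084 -0.074 -0.043] [0.5478 0.0616 0.0713]
leg opening 0.6882251538210851 1749
leg opening 0.6897163938861219 1694
back yaw -97.70761938087772 lean 0.2460338728302146 plane offset 0.00972432541114484
bottom 0.938 -0.25 -0.25
mid 0.918 0.0 -0.125
top 0.94 0.0 0.0
topr 0.974 -0.125 -0.125
```

Emit:
send_rows:
  increments: [-0.01, 0.0015, 0, -0.01, -0.07, 0.1, 0, -0.01, 0.0015, 0, -0.01, -0.07, 0.1, 0]

```text
time: 7.55
position: [0.5476, 0.06, 0.0733]
tool_rot: [0.753, 0.655, 0.051, -0.047]
ft_force: [-0.2, 1.4, 0.5]
grip_width: 0.0004
grip_force: 0.7
```

Emit:
send_rows:
  increments: [-0.01, 0.0015, 0, -0.01, -0.07, 0.1, 0]

```text
time: 7.63
position: [0.5475, 0.0596, 0.0742]
tool_rot: [0.753, 0.655, 0.047, -0.044]
ft_force: [0.3, 4.4, -1.7]
grip_width: 0.0006
grip_force: 1.9
```

```bash
python3 leg.py; python3 drag.py
```

```text
7.6333 [ 0.3   4.36 -1.7 ] [ 0.536 -0.093 -0.032] [0.5475 0.0596 0.0742]
leg opening 0.7106715626909272 1693
leg opening 0.7138462290125512 1640
back yaw -97.75908316006007 lean 0.25287338875761467 plane offset 0.010112636065665783
bottom 0.937 -0.375 -0.25
mid 0.917 0.0 0.0
top 0.94 0.125 0.125
topr 0.978 0.0 0.0
```

The force jumped to 4.4 N and the moment to 0.54 N m at an opening of about 0.71 rad, so this is the stop, and the mirror has not moved. I back off now and come out along the tool axis.

Emit:
send_rows:
  increments: [0, 0, 0, 0.02, 0.2, 0.03, 0, 0, 0, 0, 0.03, 0.2, 0.04, 0, 0, 0, 0, 0.03, 0.2, 0.04, 0, 0, 0, 0, 0.03, 0.2, 0.04, 0, 0, 0, 0, -0.02, -0.15, 0.8, 0, 0, 0, 0, -0.03, -0.2, 1.1, 0, 0, 0, 0, -0.03, -0.2, 1.1, 0, 0, 0, 0, -0.04, -0.3, 1.6, 0, 0, 0, 0, -0.06, -0.4, 2.2, 0, 0, 0, 0, -0.06, -0.4, 2.2, 0, 0, 0, 0, -0.06, -0.4, 2.2, 0, 0, 0, 0, -0.06, -0.4, 2.2, 0, 0, 0, 0, 0, 0, 2.2, 0, 0, 0, 0, 0, 0, 2.2, 1, 0, 0, 0, 0, 0, 2.2, 1, 0, 0, 0, 0, 0, 0, 1]

```text
time: 9.07
position: [0.5478, 0.0422, 0.2818]
tool_rot: [0.753, 0.655, 0.051, -0.039]
ft_force: [0.9, 0.7, 0.5]
grip_width: 0.0135
grip_force: 0.0
```

```bash
python3 leg.py; python3 - <<'E'
from h import *
c=cam("scene");I=c["image"][130:270,250:410];cv2.imwrite("pics/s3.png",cv2.cvtColor(cv2.resize(I,None,fx=4,fy=4,interpolation=cv2.INTER_CUBIC),cv2.COLOR_RGB2BGR))
o=robot.get_obs()
yw=np.radians(-97.7);e=np.array([np.cos(yw),np.sin(yw),0]);B=np.array([.558,.138,.0022])
zm=-.245*e+.9696*ez; T=B+.2*zm; print("top",T,"zm",zm)
R=rot(-zm,-e)
a=go(T+.08*zm,R);  a=go(T-.025*zm,R,a)
E
```

```text
9.0667 [0.93 0.68 0.48] [-0.18   0.05  -0.032] [0.5478 0.0422 0.2818]
leg opening 0.7098573564507412 294
leg opening 0.7104924033714378 287
back yaw -97.45304898893058 lean 0.25260354032167565 plane offset 0.011393922489775362
top [0.56456532 0.18655818 0.19612   ] zm [0.03282662 0.24279088 0.9696    ]
shift cm [ 2.18 16.34 -0.39] turn [-0.2803  0.1335  1.5801] rows>= 3.953969386350065 12.882135214074061
shift cm [ -0.34  -2.55 -10.18] turn [0. 0. 0.] rows>= 2.518173395875481 0.0
```

View pics/s3.png

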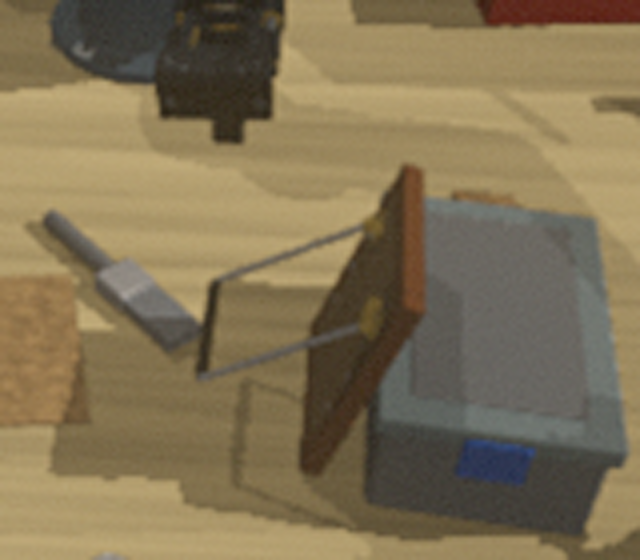

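The picture shows the leg standing well out (bar from (215,285) to (203,375) in the crop), the mirror still leaning as before, and the gripper clear. Next, the grasp of the top edge.

Emit:
send_rows:
  increments: [-0.0175, 0.0083, 0.0988, 0.14, 1.02, 0, 1, -0.0175, 0.0083, 0.0988, 0.14, 1.02, 0, 1, -0.0175, 0.0083, 0.0988, 0.14, 1.02, 0, 1, -0.0175, 0.0083, 0.0988, 0.14, 1.02, 0, 1, -0.0175, 0.0083, 0.0988, 0.14, 1.02, 0, 1, -0.0175, 0.0083, 0.0988, 0.14, 1.02, 0, 1, -0.0175, 0.0083, 0.0988, 0.14, 1.02, 0, 1, -0.0175, 0.0083, 0.0988, 0.14, 1.02, 0, 1, -0.0175, 0.0083, 0.0988, 0.14, 1.02, 0, 1, -0.0175, 0.0083, 0.0988, 0.14, 1.02, 0, 1, -0.0175, 0.0083, 0.0988, 0.14, 1.02, 0, 1, -0.0175, 0.0083, 0.0988, 0.14, 1.02, 0, 1, -0.0175, 0.0083, 0.0988, 0.14, 1.02, 0, 1, -0.0175, 0.0083, 0.0988, 0.14, 1.02, 0, 1, -0.0175, 0.0083, 0.0988, 0.14, 1.02, -0.2, 1, -0.0175, 0.0083, 0.0988, 0.14, 1.02, -0.2, 1, 0, 0, 0, 0, 0, 0, 1, 0, 0, 0, 0, 0, 0, 1]

```text
time: 10.67
position: [0.5665, 0.2063, 0.2705]
tool_rot: [0.067, 0.99, -0.125, -0.01]
ft_force: [0.7, -0.7, -0.2]
grip_width: 0.0868
grip_force: 0.0
```

```bash
python3 - <<'E'
from h import *
o=robot.get_obs();print(o["time"],o["q"].round(2),o["ft_force"].round(2),o["position"],o["grip_width"])
yw=np.radians(-97.7);e=np.array([np.cos(yw),np.sin(yw),0]);B=np.array([.558,.138,.0022]);zm=-.245*e+.9696*ez;T=B+.2*zm;R=rot(-zm,-e)
a=go(T+.08*zm,R);  a=go(T-.025*zm,R,a)
c=cam("wrist");P=pts(c);save(c,"w4.png")
Q=P.reshape(-1,3);k=(Q[:,2]>.185)&(Q[:,2]<.21);Q=Q[k];d=(Q-T);g=np.array([-e[1],e[0],0])
print(len(Q),"ext thick",np.percentile(d@e,[1,99]),"ext width",np.percentile(d@g,[.5,99.5]))
E
```

```text
10.6667 [ 0.28  0.52  1.35 -0.23  1.38 -1.1 ] [ 0.73 -0.7  -0.22] [0.56647453 0.20627116 0.27045648] 0.0868460997566807
shift cm [ 0.07 -0.03  0.32] turn [ 0.0038 -0.0034  0.0006] rows>= 0.07968208769575487 0.041063383495927364
shift cm [ -0.34  -2.55 -10.18] turn [0. 0. 0.] rows>= 2.518173395875481 0.0
3095 ext thick [-0.00729969  0.00970508] ext width [-0.08612958  0.0804202 ]
```

View pics/w4.png

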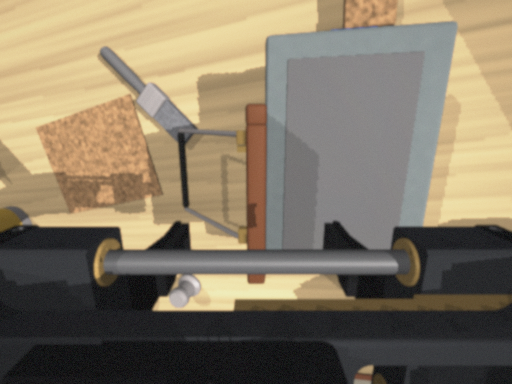

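The mirror's top edge (column 257) sits midway between the open fingers (columns 190 and 325). I go down and grip it.

Emit:
send_rows:
  increments: [0.002, -0.002, 0, -0.04, -0.3, -1.2, 1, 0.002, -0.002, 0, -0.05, -0.3, -1.2, 1, 0, 0, 0, -0.05, -0.3, -1.2, 1, 0, 0, 0, -0.05, -0.3, -1.2, 1, 0, 0, 0, -0.05, -0.3, -1.2, 1, 0, 0, 0, -0.05, -0.3, -1.1, 1, 0, 0, 0, -0.04, -0.25, -0.9, 1, 0, 0, 0, -0.04, -0.2, -0.8, 1, 0, 0, 0, -0.04, -0.2, -0.6, 1, 0, 0, 0, -0.01, -0.1, -0.45, 1, 0, 0, 0, 0, 0, 0, 1, 0, 0, 0, 0, 0, 0, 1]

```text
time: 11.72
position: [0.5635, 0.1806, 0.1733]
tool_rot: [0.067, 0.99, -0.122, -0.007]
ft_force: [-0.4, 0.4, 0.6]
grip_width: 0.087
grip_force: 0.0
```

Emit:
send_rows:
  increments: [0, 0, 0, 0, 0, 0, 0.5, 0, 0, 0, 0, 0, 0, 0.3, 0, 0, 0, 0, 0, 0, 0.25, 0, 0, 0, 0, 0, 0, 0.2, 0, 0, 0, 0, 0, 0, 0.1, 0, 0, 0, 0, 0, 0, 0.1, 0, 0, 0, 0, 0, 0, 0.0, 0, 0, 0, 0, 0, 0, 0.0, 0, 0, 0, 0, 0, 0, 0.0, 0, 0, 0, 0, 0, 0, 0]
  newtons: 40

```text
time: 12.55
position: [0.5633, 0.1806, 0.1732]
tool_rot: [0.067, 0.99, -0.123, -0.007]
ft_force: [-0.3, 0.0, 0.3]
grip_width: 0.0284
grip_force: 0.0
```

Emit:
send_rows:
  increments: [0, 0, 0, 0, 0, 0, 0, 0, 0, 0, 0, 0, 0, 0, 0, 0, 0, 0, 0, 0, 0, 0, 0, 0, 0, 0, 0, 0, 0, 0, 0, 0, 0, 0, 0, 0, 0, 0, 0, 0, 0, 0]

```text
time: 13.05
position: [0.5633, 0.1805, 0.1733]
tool_rot: [0.067, 0.99, -0.123, -0.007]
ft_force: [1.0, -0.2, -0.1]
grip_width: 0.0179
grip_force: 40.0
```

```bash
python3 - <<'E'
from h import *
o=robot.get_obs();print(o["time"],o["ft_force"].round(2),o["position"],o["grip_width"],o["grip_force"],"tool z",Ro.from_quat(o["tool_rot"]).as_matrix()[:,2], "y",Ro.from_quat(o["tool_rot"]).as_matrix()[:,1])
E
python3 drag.py
```

```text
13.05 [ 0.96 -0.25 -0.11] [0.56327186 0.18050391 0.17325354] 0.017904766059781595 39.963991320692 tool z [-0.02970454 -0.24208203 -0.96980098] y [ 0.13025426  0.96101856 -0.24387938]
bottom 0.985 -0.125 0.0
mid 0.94 -0.125 0.125
top 0.448 0.0 3.625
topr 0.897 0.0 0.625
```

The grip holds (17.9 mm, 40 N). I lift up and outwards.

Emit:
send_rows:
  increments: [0, 0, 0, 0, -0.04, 0.2, 0, 0, 0, 0, 0, -0.05, 0.3, 0, 0, 0, 0, 0, -0.1, 0.5, 0, 0, 0, 0, 0, -0.2, 0.8, 0, 0, 0, 0, 0, -0.3, 1.0, 0, 0, 0, 0, 0, -0.3, 1.3, 0, 0, 0, 0, 0, -0.3, 1.3, 0, 0, 0, 0, 0, -0.3, 1.3, 0, 0, 0, 0, 0, -0.3, 1.3, 0, 0, 0, 0, 0, -0.3, 1.3, 0, 0, 0, 0, 0, -0.3, 1.3, 0, 0, 0, 0, 0, -0.3, 1.0, 0, 0, 0, 0, 0, -0.2, 0.5, 0, 0, 0, 0, 0, 0, 0, 0]

```text
time: 14.27
position: [0.5641, 0.1503, 0.2963]
tool_rot: [0.067, 0.99, -0.122, -0.005]
ft_force: [0.5, -0.5, -8.5]
grip_width: 0.0177
grip_force: 40.0
```

```bash
cat > place.py <<'E'
from h import *
M=np.array([.5158,-.1714,0]);y=np.radians(6.6);mx=np.array([np.cos(y),np.sin(y),0]);h=-mx;be=.36
zp=np.sin(be)*h+np.cos(be)*ez;U=M+.0565*mx+.0062*ez;Rp=rot(-zp,-h);TC=U+.1765*zp
E
python3 - <<'E'
from place import *
o=robot.get_obs();print(o["time"],o["ft_force"].round(2),o["moment"].round(2),o["position"],o["grip_width"],o["grip_force"])
print("target TCP",TC);a=go(TC+.09*ez,Rp);
E
```

```text
14.2667 [ 0.48 -0.54 -8.49] [ 0.72 -0.26 -0.05] [0.56408621 0.15028614 0.29628448] 0.01768818331187608 39.95839698705822
target TCP [ 0.51016122 -0.17205243  0.17138579]
shift cm [ -5.39 -32.23  -3.49] turn [ 0.4603 -0.4594 -1.2761] rows>= 7.881920769943163 11.45812302373963
```

Emit:
send_rows:
  increments: [0.01, -0.01, -0.03, -0.1, -0.7, 0, 0, 0.02, -0.02, -0.06, -0.2, -1.4, 0, 0, 0.024, -0.024, -0.066, -0.28, -1.68, 0, 0, 0.024, -0.024, -0.066, -0.28, -1.68, 0, 0, 0.024, -0.024, -0.066, -0.28, -1.68, 0, 0, 0.024, -0.024, -0.066, -0.28, -1.68, 0, 0, 0.024, -0.024, -0.066, -0.28, -1.68, 0, 0, 0.024, -0.024, -0.066, -0.28, -1.68, 0, 0, 0.024, -0.024, -0.066, -0.28, -1.68, 0, 0, 0.024, -0.024, -0.066, -0.28, -1.68, 0, 0, 0.024, -0.024, -0.066, -0.28, -1.68, 0, 0, 0.024, -0.024, -0.066, -0.28, -1.68, -0.3, 0, 0.024, -0.024, -0.066, -0.28, -1.68, -0.4, 0, 0.024, -0.024, -0.066, -0.28, -1.68, -0.4, 0, 0.024, -0.024, -0.066, -0.28, -1.68, -0.4, 0, 0.024, -0.024, -0.066, -0.28, -1.68, -0.5, 0, 0.024, -0.024, -0.066, -0.28, -1.68, -0.5, 0, 0.024, -0.024, -0.066, -0.28, -1.68, -0.5, 0, 0.024, -0.024, -0.066, -0.28, -1.68, -0.5, 0, 0.022, -0.022, -0.064, -0.33, -1.57, 0, 0]

```text
time: 15.93
position: [0.5062, -0.1717, 0.2567]
tool_rot: [0.655, 0.735, 0.134, 0.114]
ft_force: [0.2, 1.4, -9.0]
grip_width: 0.0174
grip_force: 40.0
```

Emit:
send_rows:
  increments: [0, 0, 0, 0, 0, 0, 0, 0, 0, 0, 0, 0, 0, 0, 0, 0, 0, 0, 0, 0, 0]

```text
time: 16.18
position: [0.508, -0.1709, 0.2583]
tool_rot: [0.654, 0.736, 0.134, 0.116]
ft_force: [0.3, 0.5, -8.6]
grip_width: 0.0178
grip_force: 40.0
```

```bash
python3 - <<'E'
from place import *
o=robot.get_obs();print(o["time"],o["q"].round(2),o["ft_force"].round(2),o["moment"].round(2),o["position"],o["grip_width"],o["grip_force"])
a=go(TC+.09*ez,Rp);go(TC+.01*ez,Rp,a)
c=cam("scene");save(c,"s5.png");P=pts(c);Q=P.reshape(-1,3)
cur=Ro.from_quat(o["tool_rot"]);D=o["position"]+cur.apply([0,0,.1765]) # mirror origin if rigid
# plane of the glass/front seen from the scene camera (glass faces away from robot)
xm=-cur.as_matrix()[:,1];ym=np.cross(-cur.as_matrix()[:,2],xm);zm=-cur.as_matrix()[:,2]
L=(Q-D)@np.stack([xm,ym,zm],1)
k=(abs(L[:,1])<.095)&(L[:,2]>.0-.02)&(L[:,2]<.21)&(abs(L[:,0]+.009)<.03)
L=L[k];print(k.sum(),"x",np.percentile(L[:,0],[5,50,95]),"y",np.percentile(L[:,1],[1,99]),"z",np.percentile(L[:,2],[1,99]))
A=np.c_[L[:,1],L[:,2],np.ones(len(L))];s=np.linalg.lstsq(A,L[:,0],rcond=None)[0]
for _ in range(4): g=abs(A@s-L[:,0])<.004;s=np.linalg.lstsq(A[g],L[g,0],rcond=None)[0]
print("tilt rel to tool (yaw,pitch slopes, offset)",s,g.sum())
E
```

```text
16.1833 [-0.68  0.27  1.85  0.36  0.8  -1.02] [ 0.26  0.52 -8.6 ] [-0.23  0.93  0.03] [ 0.50798819 -0.1708725   0.25833554] 0.017812896149247782 39.95941252796911
shift cm [ 0.22 -0.12  0.31] turn [-0.0045 -0.004  -0.004 ] rows>= 0.09416349961115279 0.057950303513527604
shift cm [ 0.  0. -8.] turn [0. 0. 0.] rows>= 1.918465227817745 0.0
3465 x [-0.01351729 -0.00820335 -0.00394809] y [-0.0866729   0.08034364] z [0.00353219 0.19909137]
tilt rel to tool (yaw,pitch slopes, offset) [-0.00051093 -0.00771007 -0.00735465] 2957
```

View pics/s5.png

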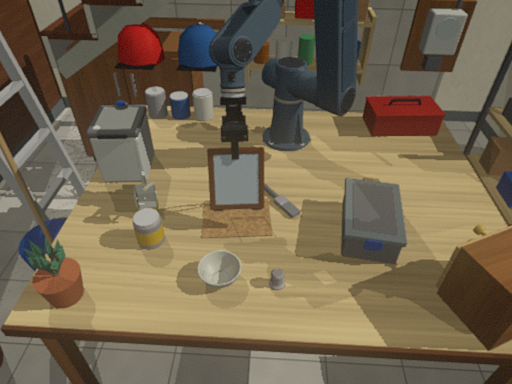

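The scene view shows the mirror held upright above the mat (frame from (208,148) to (265,212)), glass facing away from the robot; the box, brush and bowl are undisturbed.

Emit:
send_rows:
  increments: [-0.002, -0.002, -0.002, 0.05, -0.07, -0.5, 0, -0.002, -0.002, -0.002, 0.05, -0.07, -0.7, 0, 0, 0, 0, 0.05, -0.07, -0.8, 0, 0, 0, 0, 0.05, -0.08, -0.8, 0, 0, 0, 0, 0.05, -0.08, -0.8, 0, 0, 0, 0, 0, 0, -0.8, 0, 0, 0, 0, 0, 0, -0.8, 0, 0, 0, 0, 0, 0, -0.8, 0, 0, 0, 0, 0, 0, -0.7, 0, 0, 0, 0, 0, 0, -0.6, 0, 0, 0, 0, 0, 0, -0.4, 0, 0, 0, 0, 0, 0, 0, 0, 0, 0, 0, 0, 0, 0, 0, 0, 0, 0, 0, 0, 0, 0]

```text
time: 17.4
position: [0.5123, -0.1755, 0.1826]
tool_rot: [0.655, 0.734, 0.135, 0.121]
ft_force: [0.4, 0.3, -8.6]
grip_width: 0.0177
grip_force: 40.0
```

```bash
python3 - <<'E'
from place import *
o=robot.get_obs();print(o["time"],o["ft_force"].round(2),o["moment"].round(2),o["position"],o["grip_width"])
go(TC+np.array([.0003,-.0027,0]),Rp)
E
```

```text
17.4 [ 0.39  0.31 -8.57] [-0.19  1.01  0.03] [ 0.5123087  -0.17552465  0.18263687] 0.017737939540301395
shift cm [-0.18  0.08 -1.13] turn [0.0017 0.0048 0.0013] rows>= 0.27404968780150213 0.04173607824920828
```

Emit:
send_rows:
  increments: [0.001, 0.002, 0.001, -0.06, 0.03, -0.2, 0, 0, 0.002, 0, -0.06, 0.03, -0.2, 0, 0, 0, 0, -0.06, 0.02, -0.2, 0, 0, 0, 0, 0, 0, -0.15, 0, 0, 0, 0, 0, 0, 0, 0, 0, 0, 0, 0, 0, 0, 0]

```text
time: 17.9
position: [0.5101, -0.1744, 0.1746]
tool_rot: [0.655, 0.734, 0.134, 0.119]
ft_force: [0.2, -0.7, -9.1]
grip_width: 0.0178
grip_force: 40.0
```

Emit:
send_rows:
  increments: [0, 0, 0, 0, 0, -0.05, 0, 0, 0, 0, 0, 0, -0.05, 0, 0, 0, 0, 0, 0, 0, 0]

```text
time: 18.15
position: [0.5102, -0.1745, 0.1737]
tool_rot: [0.655, 0.735, 0.134, 0.119]
ft_force: [-0.0, 0.0, -8.6]
grip_width: 0.0174
grip_force: 40.0
```

Emit:
send_rows:
  increments: [0, 0, 0, 0, 0, -0.05, 0, 0, 0, 0, 0, 0, -0.05, 0, 0, 0, 0, 0, 0, 0, 0]

```text
time: 18.4
position: [0.5101, -0.1744, 0.1727]
tool_rot: [0.655, 0.735, 0.134, 0.119]
ft_force: [-0.2, 0.5, -8.9]
grip_width: 0.0176
grip_force: 40.0
```

Emit:
send_rows:
  increments: [0, 0, 0, 0, 0, -0.05, 0, 0, 0, 0, 0, 0, 0, 0]

```text
time: 18.57
position: [0.5103, -0.1746, 0.1724]
tool_rot: [0.655, 0.734, 0.134, 0.119]
ft_force: [-0.7, -0.0, -6.1]
grip_width: 0.0177
grip_force: 40.0
```

Emit:
send_rows:
  increments: [0, 0, 0, 0, 0, -0.05, 0, 0, 0, 0, 0, 0, 0, 0]

```text
time: 18.73
position: [0.5105, -0.1749, 0.1723]
tool_rot: [0.655, 0.734, 0.134, 0.12]
ft_force: [-2.1, -0.6, -3.3]
grip_width: 0.0176
grip_force: 40.0
```

Emit:
send_rows:
  increments: [0, 0, 0, 0, 0, -0.05, 0, 0, 0, 0, 0, 0, 0, 0]

```text
time: 18.9
position: [0.5107, -0.1752, 0.1721]
tool_rot: [0.655, 0.734, 0.134, 0.12]
ft_force: [-3.0, -1.7, 2.1]
grip_width: 0.0173
grip_force: 40.0
```

Emit:
send_rows:
  increments: [0, 0, 0, 0, 0, 0.03, 0, 0, 0, 0, 0, 0, 0, 0, 0, 0, 0, 0, 0, 0, 0]
  newtons: 12

```text
time: 19.15
position: [0.5108, -0.1753, 0.1721]
tool_rot: [0.655, 0.734, 0.133, 0.12]
ft_force: [-1.7, -2.0, -0.3]
grip_width: 0.0182
grip_force: 12.0
```

Emit:
send_rows:
  increments: [0, 0, 0, 0, 0, 0, 0, 0, 0, 0, 0, 0, 0, 0, 0, 0, 0, 0, 0, 0, 0]
  newtons: 4

```text
time: 19.4
position: [0.5108, -0.1752, 0.1721]
tool_rot: [0.655, 0.734, 0.134, 0.12]
ft_force: [-1.4, -3.1, 0.1]
grip_width: 0.0182
grip_force: 4.0
```

```bash
cat > chk.py <<'E'
from place import *
o=robot.get_obs();print(o["time"],o["ft_force"].round(2),o["moment"].round(2),o["position"],o["grip_width"],o["grip_force"])
c=cam("scene");Q=pts(c).reshape(-1,3)
xm=np.cos(be)*h-np.sin(be)*ez;ym=np.cross(zp,xm);L=(Q-U)@np.stack([xm,ym,zp],1)
k=(abs(L[:,1])<.10)&(L[:,2]>.02)&(L[:,2]<.21)&(abs(L[:,0]+.009)<.03);L=L[k]
A=np.c_[L[:,1],L[:,2],np.ones(len(L))];s=np.linalg.lstsq(A,L[:,0],rcond=None)[0]
for _ in range(5): g=abs(A@s-L[:,0])<.004;s=np.linalg.lstsq(A[g],L[g,0],rcond=None)[0]
print("vs target: yaw slope, pitch slope, x off(-.0075 nominal)",s.round(4),g.sum(),"y",np.percentile(L[g,1],[1,99]),"zmax",np.percentile(L[g,2],99))
E
python3 chk.py
```

```text
19.4 [-1.39 -3.05  0.11] [-0.62  0.46 -0.18] [ 0.51083175 -0.1752375   0.17206158] 0.01824493767104219 4.003894398920238
vs target: yaw slope, pitch slope, x off(-.0075 nominal) [ 0.0018 -0.0174 -0.0065] 2363 y [-0.08430124  0.0834539 ] zmax 0.19868426624296986
```

The scene check shows the mirror square and centred on the mat. I release it and retreat along the mirror's own axis.

Emit:
send_rows:
  increments: [0, 0, 0, 0, 0, 0, 0.23, 0, 0, 0, 0, 0, 0, 0.26, 0, 0, 0, 0, 0, 0, 0.3, 0, 0, 0, 0, 0, 0, 0.36, 0, 0, 0, 0, 0, 0, 0.45, 0, 0, 0, 0, 0, 0, 0.5, 0, 0, 0, 0, 0, 0, 0.5]

```text
time: 20.03
position: [0.5101, -0.1743, 0.1715]
tool_rot: [0.655, 0.735, 0.134, 0.119]
ft_force: [0.5, -1.1, 0.2]
grip_width: 0.0408
grip_force: 0.0
```

```bash
python3 chk.py; python3 -c "
from place import *
print(zp)"
```

```text
20.0333 [ 0.48 -1.14  0.25] [-0.11  0.29  0.05] [ 0.51011222 -0.17429036  0.17152391] 0.04078190756559955 0.0
vs target: yaw slope, pitch slope, x off(-.0075 nominal) [-0.002  -0.0163 -0.0064] 2384 y [-0.08404304  0.08361451] zmax 0.1985780684987505
[-0.34993963 -0.0404894   0.93589682]
```

Emit:
send_rows:
  increments: [0, 0, 0, -0.18, -0.02, 0.47, 0.5, 0, 0, 0, -0.25, -0.03, 0.65, 0.5, 0, 0, 0, -0.35, -0.04, 0.94, 0.5, 0, 0, 0, -0.42, -0.05, 1.12, 0.5, 0, 0, 0, -0.53, -0.06, 1.4, 0.5, 0, 0, 0, -0.53, -0.06, 1.4, 0.5, 0, 0, 0, -0.7, -0.08, 1.87, 0.5, 0, 0, 0, -0.7, -0.08, 1.87, 0.5, 0, 0, 0, -0.7, -0.08, 1.87, 0.5, 0, 0, 0, -0.7, -0.08, 1.87, 0.5, 0, 0, 0, 0, 0, 0, 0.5, 0, 0, 0, 0, 0, 0, 0.5]

```text
time: 21.08
position: [0.4595, -0.1807, 0.3079]
tool_rot: [0.654, 0.734, 0.133, 0.121]
ft_force: [-0.7, -0.3, -0.5]
grip_width: 0.0437
grip_force: 0.0
```

```bash
python3 chk.py; python3 - <<'E'
from place import *
c=cam("wrist");P=pts(c);Q=P.reshape(-1,3)
xm=np.cos(be)*h-np.sin(be)*ez;ym=np.cross(zp,xm);L=(Q-U)@np.stack([xm,ym,zp],1)
k=(abs(L[:,1])<.05)&(L[:,2]>.03)&(L[:,2]<.19)&(abs(L[:,0]-.009)<.012)
L2=L[k];A=np.c_[L2[:,1],L2[:,2],np.ones(len(L2))]
s=np.linalg.lstsq(A,L2[:,0],rcond=None)[0];print("back",k.sum(),s)
d=(Q-M);u=d@mx;k=(Q[:,2]>.008)&(Q[:,2]<.022)&(u<-.02)&(u>-.09)&(abs(d@np.array([-mx[1],mx[0],0]))<.1)
print("foot u",np.percentile(u[k],[2,50,98]) if k.any() else None,k.sum())
import numpy as np
a=cam("scene")["image"][130:260,170:310];b=cv2.resize(c["image"],(505,379));a=cv2.resize(a,(408,379));cv2.imwrite("pics/f.png",cv2.cvtColor(np.hstack([a,b])[:, :800],cv2.COLOR_RGB2BGR))
E
```

```text
21.0833 [-0.73 -0.32 -0.48] [-0.1   0.25 -0.04] [ 0.45950717 -0.18074259  0.30794   ] 0.04368759293740504 0.0
vs target: yaw slope, pitch slope, x off(-.0075 nominal) [ 0.001  -0.0159 -0.0065] 2454 y [-0.08405914  0.08377439] zmax 0.19873999926688227
back 148 [-0.00406307 -0.15346224  0.03794655]
foot u [-0.06305342 -0.05867424 -0.05360152] 453
```

View pics/f.png

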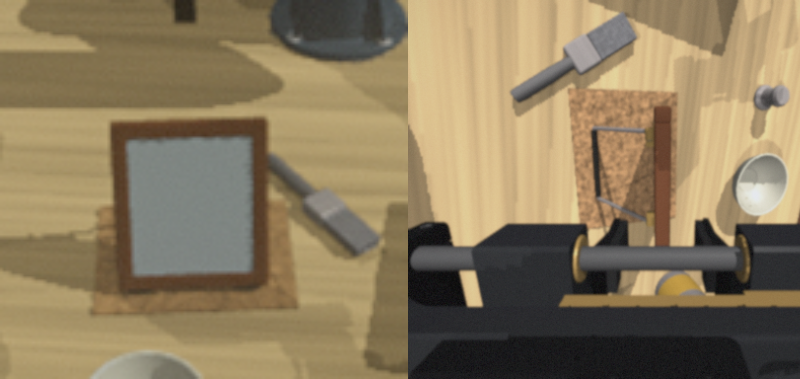

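The left half shows the mirror standing on the mat, glass outwards, with its bottom edge (125,290)–(265,285) parallel to the mat's front edge. The right half shows the foot bar at (597,165) on the mat and the fingers clear above. I hand the job in.

```bash
python3 -c "
from rig import robot
print(robot.hand_in())"
```

```text
the job is handed in; nothing more can be done
None
```

The job is handed in at about 21 s: I pushed the leg to its stop (felt at about 0.71 rad) with no visible shift of the mirror, and the mirror now stands propped, centred and square on the mat with its glass facing away.

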